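Load the gouge-handle carrier and hold it up

ROBOT

A 6-joint arm with a two-finger parallel gripper is mounted at the origin on the work surface. World frame = base frame: x ahead of the robot, y to its left, z up, the work surface at z = 0. Lengths are in m, angles in rad, forces in N, time in s.
With the tool pointing down it reaches from about 0.3 to 0.775 m from the base axis. Payload 14.6 kg.
Tool frame: the origin (TCP) lies midway between the tips of the shut fingers; the grasp point (between the pads) lies 19 mm behind it (ctrl.pinch_z is the z of the grasp point in the tool frame, in m); z points along the fingers, y is the line along which they close (so a half turn about z gives the same grasp; the last joint's range is limited). The gripper opens to 94 mm and grips with 3 to 60 N. Pads are 16 mm wide; open, the fingers measure 119 mm over their backs; the gripper's body (75 mm by 177 mm) begins 78 mm behind the grasp point.
Start: joints at [1.175, 0.3, 1.521, -0, 1.321, -0.067], TCP at [0.178, 0.521, 0.205] pointing down, gripper open.
Joint ranges: [-3.03, 3.03], [-0.79, 2.21], [0.23, 2.52], [-1.04, 4.18], [0, 3.07], [-2.55, 2.55]. Speed limits (rad/s): [2.22, 2.22, 2.57, 3.14, 3.14, 3.14].

INTERFACE

Orientations are given as [roll, pitch, yaw] about the fixed x, y, z axes, in that order (R = Rz(yaw) Ry(pitch) Rx(roll)).
In Python, from station import ctrl, camera, ticket gives the robot as it stands. The module is installed in compiled form; this text tells all that it offers.
- The arm moves only by the shell command python3 -m inch 'ROWS' [FORCE]. ROWS is text: rows parted by semicolons, each of 7 numbers parted by spaces: the opening, from -1 (shut) to 1 (fully open), then the shift along the tool's x, y, z in units of 0.03 m (1.0 is 0.03 m), then the turn, a rotation vector about the tool's x, y, z in units of 10 degrees (1.0 is 10 degrees). In form: grip dx dy dz rx ry rz; .... A call has 1 to 10 rows; each row shifts and turns the commanded pose from where the row before left it, along the tool's axes as they then stand; what a row does not reach is not made up. A row lasts 1/8 s, in which the tool goes at most 62.5 mm and 10.7 degrees, less where a joint would pass 70% of its speed; a pose out of reach is approached as far as the arm can. A call with a number of a shift or a turn outside -1 to 1 is refused whole. A call with a gripper value outside its range is refused whole. The fingers move at their own pace and stop on an object; FORCE is the grip in N (left out, the last holds). Time passes only in rows, so rows that do not move let the fingers close. It gives the time, the measured TCP pose, the force, the opening and the grip force at its end, in the units of the state.
- ctrl.get_obs(): the state, without advancing time (a new reading comes with each control period).
- camera(name): name is "side" or "top"; returns a dict with "img" (384x512x3 uint8, blue, green, red), "range_z" (384x512 float32, m along the optical axis (not along the pixel's ray), 0 where there is no reading), "intrinsics" (3x3 intrinsics, pixels), "view" (4x4, takes a point from world to camera coordinates). Camera axes: x right, y down, z forward; pixel columns grow to the right and rows downward; lengths in m; the calibration is good to about 2 mm. A picture is of the moment at which its call begins.
- ticket.hand_in(): hands the job in; it is judged then, once.
The state is a dict: "time_s": time; "qpos": joint angles; "joint_vel": joint speeds; "tau": joint torques, N m; "ee_pos": TCP position; "eef_rot": TCP orientation; "force": force on the tool from outside, world axes, zero at the start; "moment": the same for the moment, N m; "grip_width": finger opening in m; "grip_force": force on a finger pad.
Only numpy, scipy, OpenCV 4.12 (cv2) and the standard library are available. Lean on these libraries where they do the work, as an engineer would, in place of code of your own. Each camera call takes 0.05 s, during which the arm holds its last target. There are 200 camera calls.

TASK

Take the two turned gouge handles, one long and one short, from the dark drying stand and stand each one, ferrule down and fully home, in the free socket of the green carrier's row that already holds a handle of the same length. Then take the loaded carrier by its dark grip bar, lift it until its underside is about 12 cm above the bench, and finish there still holding it, level and steady, with nothing else supporting it. Never tip the carrier far over, and leave the bottle, the jar and the mallet where they are.

Things in the scene. Friction and masses are not known exactly. Their poses are not given: they have to be found in the camera images.
- carrier: loose green carrier, about 0.5 kg empty: slab 190 (x) x 150 (y) x 30 mm; sockets in row a at x = +62, row b at x = -62, at y = +-36 mm. A board 12 mm thick, 100 mm long (y), stands along x = 0 and bears the dark grip bar. Origin: centre of the underside, z up; yaw varies. Sockets a1 and b2 are filled at the start; which of them holds the long handle varies
- carrier_grip (a point): centre of the grip bar (22 mm wide, 120 mm long, 22 mm high, top at 172 mm), 161 mm above the carrier's underside; y is the bar's long direction, x its 22 mm width, across which it is gripped
- socket_a1 (a point): mouth centre of a carrier socket, on the slab's top face (30 mm above the carrier's underside); socket 26 mm diameter with a 3 mm chamfered mouth, 22 mm deep, flat floor, for a 20 mm ferrule. Row a, carrier x = +62, y = +36 mm (filled at the start)
- socket_a2 (a point): mouth centre of a carrier socket, on the slab's top face (30 mm above the carrier's underside); socket 26 mm diameter with a 3 mm chamfered mouth, 22 mm deep, flat floor, for a 20 mm ferrule. Row a, carrier x = +62, y = -36 mm (free at the start)
- socket_b1 (a point): mouth centre of a carrier socket, on the slab's top face (30 mm above the carrier's underside); socket 26 mm diameter with a 3 mm chamfered mouth, 22 mm deep, flat floor, for a 20 mm ferrule. Row b, carrier x = -62, y = +36 mm (free at the start)
- socket_b2 (a point): mouth centre of a carrier socket, on the slab's top face (30 mm above the carrier's underside); socket 26 mm diameter with a 3 mm chamfered mouth, 22 mm deep, flat floor, for a 20 mm ferrule. Row b, carrier x = -62, y = -36 mm (filled at the start)
- stand: drying stand, a dark wooden block fixed to the bench, 75 (x) x 150 (y) x 30 mm high, with two sockets 26 mm in diameter and 22 mm deep at y = +38 and -38 mm. Origin at the centre of the underside; yaw varies
- long_handle: turned wooden gouge handle, upright: brass ferrule 20 mm diameter for the lowest 30 mm, then a 26 mm diameter wooden cylinder from 38 mm above the foot to 8 mm below the rounded top. Length 120 mm, mass about 42 g. Origin at the centre of the foot (ferrule end), z along the handle to its top. Starts in either socket of the stand; to be loaded
- short_handle: turned wooden gouge handle, upright: brass ferrule 20 mm diameter for the lowest 30 mm, then a 26 mm diameter wooden cylinder from 38 mm above the foot to 8 mm below the rounded top. Length 82 mm, mass about 31 g. Origin at the centre of the foot (ferrule end), z along the handle to its top. Starts in the other socket of the stand; to be loaded
- long_mate: turned wooden gouge handle, upright: brass ferrule 20 mm diameter for the lowest 30 mm, then a 26 mm diameter wooden cylinder from 38 mm above the foot to 8 mm below the rounded top. Length 120 mm, mass about 42 g. Origin at the centre of the foot (ferrule end), z along the handle to its top. Already in the carrier; marks the long row
- short_mate: turned wooden gouge handle, upright: brass ferrule 20 mm diameter for the lowest 30 mm, then a 26 mm diameter wooden cylinder from 38 mm above the foot to 8 mm below the rounded top. Length 82 mm, mass about 31 g. Origin at the centre of the foot (ferrule end), z along the handle to its top. Already in the carrier; marks the short row
- varnish_bottle: amber bottle, 58 mm diameter, 140 mm tall, origin at the centre of its underside; leave alone
- glue_jar: glass jar with red lid, 64 mm diameter, 75 mm tall, origin at the centre of its underside; leave alone
- mallet: wooden mallet lying on the bench, head 90 x 55 x 52 mm, handle 26 mm thick pointing to its -y, about 220 mm long in all; origin on the bench near the head; leave alone
Not all that is in view belongs to the job. Leave any pink look-alike of the long_handle alone.

How it is judged:
On the way, in this order (a step that is already met when the one before it is completed fails the run):
1. both handles stand fully home in the row of their own length, with the carrier still on the bench (((x of long_handle in the frame of carrier between 0.052 and 0.072 m and y of long_handle in the frame of carrier between -0.046 and 0.046 m and z of each of long_handle, long_mate, short_handle, short_mate in the frame of carrier below 0.013 m and angle between the z axis of each of long_handle, long_mate, short_handle, short_mate and the z axis of carrier, either way round below 0.25 rad and x of long_mate in the frame of carrier between 0.052 and 0.072 m and y of long_mate in the frame of carrier between -0.046 and 0.046 m and x of short_handle in the frame of carrier between -0.072 and -0.052 m and y of short_handle in the frame of carrier between -0.046 and 0.046 m and x of short_mate in the frame of carrier between -0.072 and -0.052 m and y of short_mate in the frame of carrier between -0.046 and 0.046 m) or (x of long_handle in the frame of carrier between -0.072 and -0.052 m and y of long_handle in the frame of carrier between -0.046 and 0.046 m and z of each of long_handle, long_mate, short_handle, short_mate in the frame of carrier below 0.013 m and angle between the z axis of each of long_handle, long_mate, short_handle, short_mate and the z axis of carrier, either way round below 0.25 rad and x of long_mate in the frame of carrier between -0.072 and -0.052 m and y of long_mate in the frame of carrier between -0.046 and 0.046 m and x of short_handle in the frame of carrier between 0.052 and 0.072 m and y of short_handle in the frame of carrier between -0.046 and 0.046 m and x of short_mate in the frame of carrier between 0.052 and 0.072 m and y of short_mate in the frame of carrier between -0.046 and 0.046 m)) and height (world z) of carrier below 0.01 m), for 0.2 s.
2. the loaded carrier is lifted clear and level (height (world z) of carrier between 0.08 and 0.18 m and angle between carrier's own z axis and vertical below 0.1 rad and ((x of long_handle in the frame of carrier between 0.052 and 0.072 m and y of long_handle in the frame of carrier between -0.046 and 0.046 m and z of each of long_handle, long_mate, short_handle, short_mate in the frame of carrier below 0.013 m and angle between the z axis of each of long_handle, long_mate, short_handle, short_mate and the z axis of carrier, either way round below 0.25 rad and x of long_mate in the frame of carrier between 0.052 and 0.072 m and y of long_mate in the frame of carrier between -0.046 and 0.046 m and x of short_handle in the frame of carrier between -0.072 and -0.052 m and y of short_handle in the frame of carrier between -0.046 and 0.046 m and x of short_mate in the frame of carrier between -0.072 and -0.052 m and y of short_mate in the frame of carrier between -0.046 and 0.046 m) or (x of long_handle in the frame of carrier between -0.072 and -0.052 m and y of long_handle in the frame of carrier between -0.046 and 0.046 m and z of each of long_handle, long_mate, short_handle, short_mate in the frame of carrier below 0.013 m and angle between the z axis of each of long_handle, long_mate, short_handle, short_mate and the z axis of carrier, either way round below 0.25 rad and x of long_mate in the frame of carrier between -0.072 and -0.052 m and y of long_mate in the frame of carrier between -0.046 and 0.046 m and x of short_handle in the frame of carrier between 0.052 and 0.072 m and y of short_handle in the frame of carrier between -0.046 and 0.046 m and x of short_mate in the frame of carrier between 0.052 and 0.072 m and y of short_mate in the frame of carrier between -0.046 and 0.046 m))), for 0.2 s.
At the end, for the whole second after the job is handed in: fingers hold the carrier, underside 80-180 mm up, tilt < 0.10 rad, < 0.03 m/s and 0.2 rad/s, touching neither stand nor bystanders; all handles home (foot < 13 mm above its underside, in line within 0.25 rad, x and y within 10 mm of the sockets), long ones in one row, short in the other (all of step 2 and linear speed of carrier below 0.03 m/s and angular speed of carrier below 0.2 rad/s and contact force between the fingers and carrier above 1 N and contact force between carrier and varnish_bottle below 0.1 N and contact force between carrier and glue_jar below 0.1 N and contact force between carrier and mallet below 0.1 N and contact force between carrier and stand below 0.1 N); the arm keeps its last pose, push and grip.
It fails at once if the carrier is tipped more than 0.35 rad (angle between carrier's own z axis and vertical above 0.35 rad).
It fails at once if the varnish bottle is moved more than 25 mm (distance of varnish_bottle from where it was at the start of the episode above 0.025 m).
It fails at once if the glue jar is moved more than 25 mm (distance of glue_jar from where it was at the start of the episode above 0.025 m).
It fails at once if the mallet is moved more than 25 mm (distance of mallet from where it was at the start of the episode above 0.025 m).
It also fails if it takes over 69 s, if anything falls off the work surface, if the arm or the gripper's body presses on something with over 40 N, if the wrist force passes 120 N, or if a joint passes its speed limit or range.

## Working session

There is one attempt and no reset: what is moved stays moved. The work goes in short steps, Python scripts to look and compute and a shell command to move; the robot and the scene stay as the last step left them, time stands still between calls to the robot, and variables do not carry over. Pictures are saved under pics/ and viewed, at most 10 in all, crops included, and the job is handed in when it is done.

```bash
mkdir -p pics; python3 - <<'E'
from station import ctrl,camera
import cv2,numpy as np
o=ctrl.get_obs();print(o['time_s'],o['ee_pos'],o['eef_rot'],o['grip_width'],ctrl.pinch_z)
for n in('top','side'):
    c=camera(n);cv2.imwrite(f'pics/{n}0.png',cv2.resize(c['img'],(800,600)) );np.savez(f'{n}0.npz',**c);print(n,c['intrinsics'],c['view'])
E
```

```text
0.0 [0.17751248 0.52028878 0.20488269] [-3.14041115e+00 -5.56150872e-05  2.81277611e+00] 0.0940478201758554 -0.0188
top [[473.55033515   0.         255.55163174]
 [  0.         473.55033515 192.02912281]
 [  0.           0.           1.        ]] [[ 0.02007004 -0.99977169  0.0073321  -0.03140814]
 [-0.98769109 -0.0209643  -0.15500583  0.61668919]
 [ 0.15512415 -0.00413087 -0.98788635  1.39009884]
 [ 0.          0.          0.          1.        ]]
side [[367.27505999   0.         254.46230887]
 [  0.         367.27505999 191.25766618]
 [  0.           0.           1.        ]] [[-0.99159153 -0.12931866 -0.00478762  0.60443275]
 [-0.05888908  0.4838763  -0.87315279  0.15519464]
 [ 0.11523156 -0.86552898 -0.4874231   1.02854205]
 [ 0.          0.          0.          1.        ]]
```

View pics/top0.png

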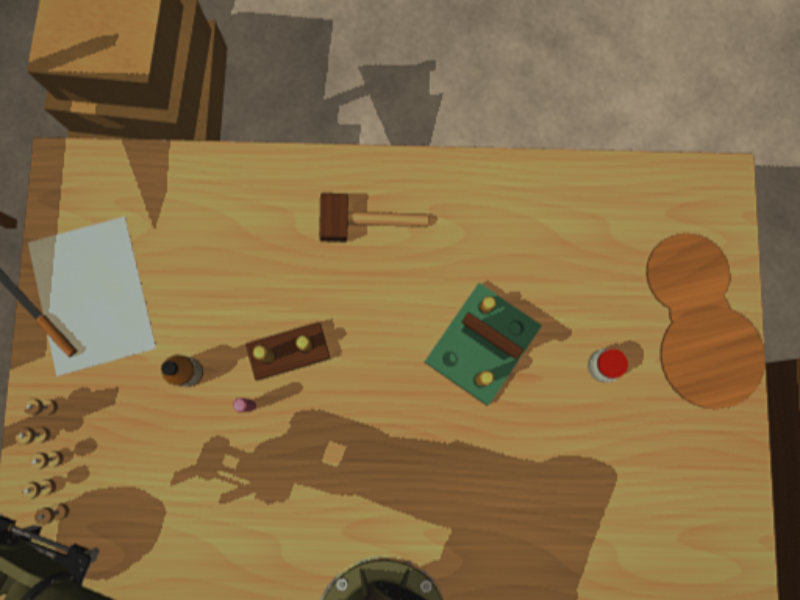

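View pics/side0.png

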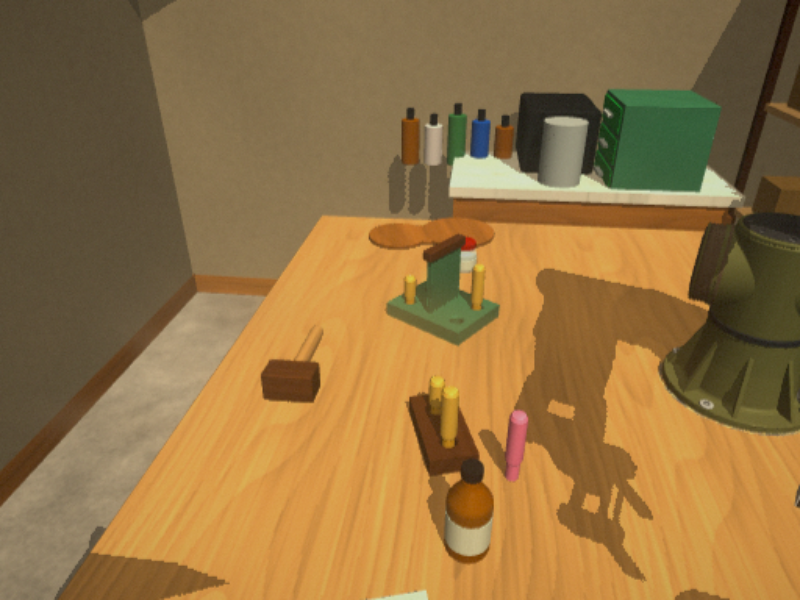

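The top view shows the stand at (288,350) with two handles. The one at (262,353) is long and the one at (303,343) is short; the side view agrees, with the long one at (449,415) and the short at (436,393). The carrier is at (484,343). The pink peg at (243,405) and the loose pegs at far left are not in the stand, so I leave them. The carrier's mates are at (488,304), short in the side view, and (484,379), long. Next I measure from depth.

```bash
cat > h.py <<'E'
import numpy as np,cv2
def cloud(c):
    z=c['range_z'];K=c['intrinsics'];v,u=np.mgrid[:384,:512]
    P=np.stack([(u-K[0,2])*z/K[0,0],(v-K[1,2])*z/K[1,1],z],-1);V=c['view']
    return (P-V[:3,3])@V[:3,:3]
def rect(P,m):
    p=P[m][:,:2].astype(np.float32)*1000
    return cv2.minAreaRect(p)
E
python3 - <<'E'
from h import *
c=dict(np.load('top0.npz'));W=cloud(c);s=np.array([512/800,384/600])
Z=W[...,2];print('bench z',np.median(Z[150:160,100:150]))
def box(x0,y0,x1,y1):
    m=np.zeros(Z.shape,bool);m[int(y0*.64):int(y1*.64),int(x0*.64):int(x1*.64)]=1;return m
C=box(415,270,550,415);S=box(235,310,340,390)
hsv=cv2.cvtColor(c['img'],cv2.COLOR_BGR2HSV);g=(hsv[...,0]>60)&(hsv[...,0]<95)&(hsv[...,1]>60)
print('slab',rect(W,C&(Z>.022)&(Z<.036)),'bar',rect(W,C&(Z>.155)), W[C&(Z>.16)].mean(0), 'barz',np.median(Z[C&(Z>.16)]))
print('stand',rect(W,S&(Z>.022)&(Z<.036)))
def tops(b,n):
    m=box(*b)&(Z>.06)&(Z<.15);z=np.percentile(Z[m],95);t=m&(Z>z-.008)
    p=W[t][:,:2];print(n,z,p.mean(0),(p.min(0)+p.max(0))/2,np.ptp(p,0),t.sum())
tops((250,340,275,366),'L');tops((293,333,312,353),'S');tops((478,292,498,314),'mateS');tops((474,368,496,388),'mateL')
tops((230,395,258,414),'pink')
for b,n in(((160,350,205,390),'bottle'),((585,340,632,385),'jar')):
    m=box(*b)&(Z>.03);p=W[m];print(n,p.min(0),p.max(0))
E
python3 - <<'E'
import cv2
i=cv2.imread('pics/top0.png')[270:430,140:560];cv2.imwrite('pics/crop.png',cv2.resize(i,(798,304)))
E
```

```text
bench z 0.0009407062898069234
slab ((538.3932495117188, -183.31417846679688), (149.70281982421875, 190.78305053710938), 56.42219924926758) bar ((454.14141845703125, -125.8407974243164), (119.35317993164062, 226.61660766601562), 55.7385139465332) [ 0.52413679 -0.1666982   0.29195724] barz 0.17220170644052296
stand ((515.7843017578125, 198.50509643554688), (75.8769302368164, 149.94264221191406), 18.01329231262207)
L 0.1299293247055456 [0.5038995  0.23347789] [0.50368763 0.23396003] [0.02049186 0.02357706] 52
S 0.093909010114824 [0.52749287 0.16213958] [0.52578056 0.16250177] [0.0213028  0.01785891] 41
mateS 0.09192488237284802 [ 0.60945572 -0.18697718] [ 0.60992847 -0.1867945 ] [0.02180103 0.02070398] 47
mateL 0.12978727548583568 [ 0.46659495 -0.17909544] [ 0.46685449 -0.17809987] [0.02016182 0.02286854] 51
pink 0.12142638330368848 [0.40800112 0.26695693] [0.40893715 0.2672703 ] [0.02255173 0.02408314] 61
bottle [ 0.39409087 -0.01273019  0.03046121] [0.49944013 0.4203293  1.46908037]
jar [ 0.39409087 -0.45015966  0.03011461] [ 0.53212842 -0.01273019  1.46908037]
```

View pics/crop.png

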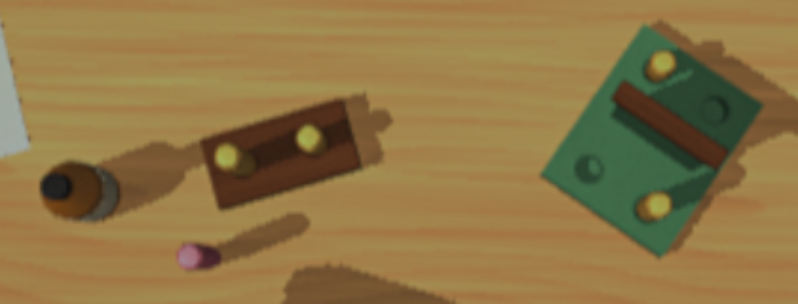

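The crop confirms it: the long handle is at (228,157) in the crop, the short one at (310,137). The free sockets are at (588,168), beside the long mate's row end, and (714,109). The short mate is at (660,65) and the long mate at (654,205). I turn the tool so the fingers close along the stand's x.

```bash
cat >> h.py <<'E'
def go(x,y,z,ydir):
    from station import ctrl
    from scipy.spatial.transform import Rotation as Ro
    o=ctrl.get_obs();R=Ro.from_euler('xyz',o['eef_rot'])
    d=(ydir+90+180)%360-180
    T=Ro.from_euler('xyz',[180,0,d],degrees=True);T2=Ro.from_euler('xyz',[180,0,d+180],degrees=True)
    r=min([(R.inv()*t).as_rotvec(degrees=True) for t in(T,T2)],key=np.linalg.norm)
    print('t',round(o['time_s'],2),'pos',o['ee_pos'].round(4),'rot units',(r/10).round(3),'shift',(R.inv().apply(np.array([x,y,z])-o['ee_pos'])/.03).round(2),'w',round(o['grip_width'],4),'q6',o['qpos'][5].round(2))
E
python3 -m inch '1 0 0 0 0 0 0.89;1 0 0 0 0 0 0.89;1 0 0 0 0 0 0.89;1 0 0 0 0 0 0.89;1 0 0 0 0 0 0.89;1 0 0 0 0 0 0.89'
python3 -c "
from h import *
go(.504,.2346,.175,18)"
```

```text
time_s: 0.85
ee_pos: [0.1775, 0.5204, 0.2051]
eef_rot: [-3.141, 0.001, 1.876]
force: [-0.4, -0.3, -0.2]
grip_width: 0.0941
grip_force: 0.0
t 0.85 pos [0.1775 0.5204 0.2051] rot units [-0.003  0.003 -0.053] shift [-12.35   7.52   1.01] w 0.0941 q6 0.87
```

```bash
python3 -m inch '1 -0.95 0.58 0 0 0 0;1 -0.95 0.58 0 0 0 0;1 -0.95 0.58 0 0 0 0;1 -0.95 0.58 0 0 0 0;1 -0.95 0.58 0 0 0 0;1 -0.95 0.58 0 0 0 0;1 -0.95 0.58 0 0 0 0;1 -0.95 0.58 0 0 0 0;1 -0.95 0.58 0 0 0 0;1 -0.95 0.58 0 0 0 0' >/dev/null
python3 -m inch '1 -0.95 0.58 0 0 0 -0.05;1 -0.95 0.58 0 0 0 0;1 -0.95 0.58 0 0 0 0;1 0 0 0 0 0 0;1 0 0 0 0 0 0' >/dev/null
python3 -c "
from h import *
go(.504,.2346,.086,18)"
```

```text
t 2.73 pos [0.5059 0.2375 0.2052] rot units [-0.004 -0.001  0.026] shift [-0.07 -0.09  3.97] w 0.0941 q6 0.05
```

```bash
python3 -m inch '1 -0.07 -0.09 0.8 0 0 0;1 0 0 0.8 0 0 0;1 0 0 0.8 0 0 0;1 0 0 0.8 0 0 0;1 0 0 0.77 0 0 0;1 0 0 0 0 0 0' >/dev/null
python3 -m inch '-1 0 0 0 0 0 0;-1 0 0 0 0 0 0;-1 0 0 0 0 0 0;-1 0 0 0 0 0 0;-1 0 0 0 0 0 0;-1 0 0 0 0 0 0;-1 0 0 0 0 0 0;-1 0 0 0 0 0 0' 20
python3 -c "
from h import *
go(.504,.2346,.176,18)"
```

```text
time_s: 4.47
ee_pos: [0.5045, 0.2343, 0.0863]
eef_rot: [-3.142, 0.0, 1.889]
force: [-0.1, -0.0, 0.6]
grip_width: 0.0259
grip_force: 20.0
t 4.47 pos [0.5045 0.2343 0.0863] rot units [-0.     0.     0.026] shift [ 0.02 -0.01 -2.99] w 0.0259 q6 0.05
```

```bash
python3 -m inch '-1 0 0 -0.6 0 0 0;-1 0 0 -0.8 0 0 0;-1 0 0 -0.9 0 0 0;-1 0 0 -0.9 0 0 0;-1 0 0 0 0 0 -0.95;-1 0 0 0 0 0 -0.95;-1 0 0 0 0 0 -0.95;-1 0 0 0 0 0 -0.95;-1 0 0 0 0 0 0'
python3 -c "
from h import *
go(.5067,-.119,.176,56.4)"
```

```text
time_s: 5.6
ee_pos: [0.5046, 0.2344, 0.1835]
eef_rot: [3.141, 0.001, 2.552]
force: [0.0, -0.8, 0.1]
grip_width: 0.0254
grip_force: 20.0
t 5.6 pos [0.5046 0.2344 0.1835] rot units [ 0.005  0.003 -0.02 ] shift [-6.61 -9.75  0.24] w 0.0254 q6 -0.61
```

```bash
python3 -m inch '-1 -0.6 -0.886 0 0 0 0;-1 -0.6 -0.886 0 0 0 0;-1 -0.6 -0.886 0 0 0 0;-1 -0.6 -0.886 0 0 0 0;-1 -0.6 -0.886 0 0 0 0;-1 -0.6 -0.886 0 0 0 0;-1 -0.6 -0.886 0 0 0 0;-1 -0.6 -0.886 0 0 0 0;-1 -0.6 -0.886 0 0 0 0;-1 -0.6 -0.886 0 0 0 0' >/dev/null
python3 -m inch '-1 -0.6 -0.886 0 0 0 0;-1 0 0 0 0 0 0;-1 0 0 0 0 0 0;-1 0 0 0 0 0 0' >/dev/null
python3 - <<'E'
from h import *
from station import camera
go(.5067,-.119,.086,56.4)
for n in('side','top'):
    c=camera(n);i=c['img'];i=i[110:240,220:350] if n=='side' else i[150:280,240:370]
    cv2.imwrite(f'pics/{n}1.png',cv2.resize(i,(390,390)))
cv2.imwrite('pics/p1.png',np.hstack([cv2.imread('pics/side1.png'),cv2.imread('pics/top1.png')]))
E
```

```text
t 7.35 pos [ 0.5069 -0.118   0.1826] rot units [ 0.001  0.001 -0.014] shift [-0.01 -0.03  3.22] w 0.0257 q6 -1.28
```

View pics/p1.png

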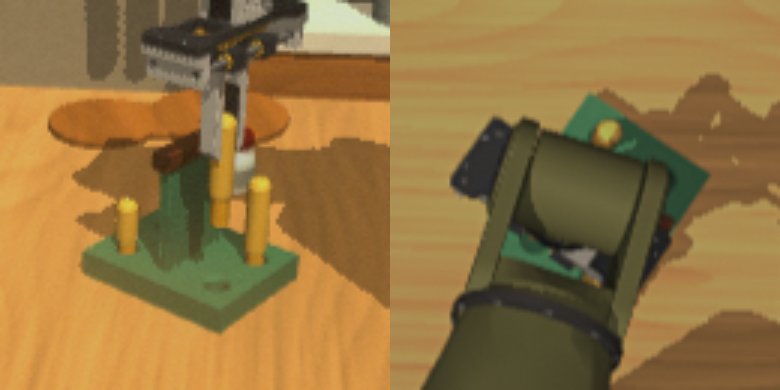

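The held long handle is upright at (222,170), directly above the free socket at (217,285) in the side crop. I lower it.

```bash
python3 -m inch '-1 0 -0.03 0.5 0 0 0;-1 0 0 0.5 0 0 0;-1 0 0 0.5 0 0 0;-1 0 0 0.3 0 0 0;-1 0 0 0.3 0 0 0;-1 0 0 0.3 0 0 0;-1 0 0 0.3 0 0 0;-1 0 0 0.3 0 0 0;-1 0 0 0.15 0 0 0;-1 0 0 0 0 0 0'
python3 -c "
from h import *
go(.5067,-.119,.086,56.4)"
```

```text
time_s: 8.7
ee_pos: [0.5062, -0.1196, 0.0876]
eef_rot: [-3.141, -0.0, 2.553]
force: [0.7, -0.4, 0.4]
grip_width: 0.0257
grip_force: 20.0
t 8.7 pos [ 0.5062 -0.1196  0.0876] rot units [-0.001 -0.002 -0.014] shift [-0.    0.02  0.05] w 0.0257 q6 -1.28
```

```bash
python3 -m inch '-1 0 0 0.05 0 0 0;0.05 0 0 0 0 0 0;0.05 0 0 0 0 0 0;0.05 0 0 0 0 0 0;0.05 0 0 -0.5 0 0 0;0.05 0 0 -1 0 0 0;0.05 0 0 -1 0 0 0;0.05 0 0 -1 0 0 0;0.05 0 0 -1 0 0 0;0.05 0 0 0 0 0 0'
python3 -c "
from h import *
go(.5275,.1624,.23,18)"
```

```text
time_s: 9.95
ee_pos: [0.507, -0.1198, 0.2243]
eef_rot: [3.14, 0.005, 2.553]
force: [-0.4, 1.1, -0.5]
grip_width: 0.0494
grip_force: 0.0
t 9.95 pos [ 0.507  -0.1198  0.2243] rot units [0.016 0.023 3.826] shift [ 4.66  8.2  -0.2 ] w 0.0494 q6 -1.28
```

Next: travel to the short handle (9 rows) and then rotate.

```bash
python3 -m inch '1 0.52 0.91 0 0 0 0;1 0.52 0.91 0 0 0 0;1 0.52 0.91 0 0 0 0;1 0.52 0.91 0 0 0 0;1 0.52 0.91 0 0 0 0;1 0.52 0.91 0 0 0 0;1 0.52 0.91 0 0 0 0;1 0.52 0.91 0 0 0 0;1 0.52 0.91 0 0 0 0' >/dev/null
python3 -m inch '1 0 0 0 0 0 0.96;1 0 0 0 0 0 0.96;1 0 0 0 0 0 0.96;1 0 0 0 0 0 0.95;1 0 0 0 0 0 0;1 0 0 0 0 0 0'>/dev/null
python3 - <<'E'
from h import *
from station import camera
go(.5275,.1624,.047,18)
c=camera('side');cv2.imwrite('pics/s2.png',cv2.resize(c['img'][110:310,200:360],(480,600)))
E
```

```text
t 11.82 pos [0.5258 0.1627 0.2211] rot units [-0.003 -0.     0.017] shift [-0.03  0.05  5.8 ] w 0.0939 q6 -0.08
```

View pics/s2.png

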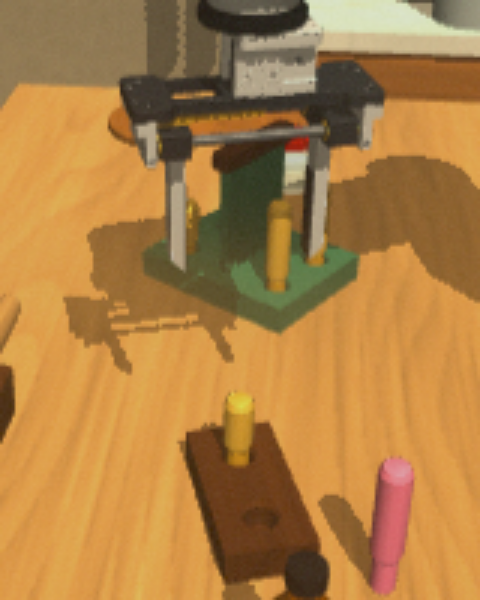

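The long handle stands home at (280,245). The short one is still in the stand at (238,430). I descend onto it.

```bash
python3 -m inch '1 -0.03 0.05 0.8 0 0 0;1 0 0 0.8 0 0 0;1 0 0 0.8 0 0 0;1 0 0 0.8 0 0 0;1 0 0 0.8 0 0 0;1 0 0 0.7 0 0 0;1 0 0 0.6 0 0 0;1 0 0 0.5 0 0 0;1 0 0 0 0 0 0' >/dev/null
python3 -m inch '-1 0 0 0 0 0 0;-1 0 0 0 0 0 0;-1 0 0 0 0 0 0;-1 0 0 0 0 0 0;-1 0 0 0 0 0 0;-1 0 0 0 0 0 0;-1 0 0 0 0 0 0;-1 0 0 0 0 0 0' 20
python3 -m inch '-1 0 0 -0.5 0 0 0;-1 0 0 -0.8 0 0 0;-1 0 0 -1 0 0 0;-1 0 0 -1 0 0 0;-1 0 0 -1 0 0 -0.95;-1 0 0 -1 0 0 -0.95;-1 0 0 -1 0 0 -0.95;-1 0 0 0 0 0 -0.95;-1 0 0 0 0 0 0'
python3 -c "
from h import *
go(.5701,-.2476,.232,56.4)"
```

```text
time_s: 14.0
ee_pos: [0.5277, 0.1623, 0.0473]
eef_rot: [-3.142, 0.0, 1.884]
force: [-0.1, 0.4, 0.1]
grip_width: 0.0258
grip_force: 20.0
time_s: 15.12
ee_pos: [0.5276, 0.1623, 0.2373]
eef_rot: [3.141, 0.001, 2.547]
force: [-0.8, -0.5, -0.1]
grip_width: 0.0256
grip_force: 20.0
t 15.12 pos [0.5276 0.1623 0.2373] rot units [ 0.004  0.004 -0.049] shift [ -8.83 -10.52   0.18] w 0.0256 q6 -0.74
```

```bash
python3 -m inch '-1 -0.803 -0.956 0 0 0 0;-1 -0.803 -0.956 0 0 0 0;-1 -0.803 -0.956 0 0 0 0;-1 -0.803 -0.956 0 0 0 0;-1 -0.803 -0.956 0 0 0 0;-1 -0.803 -0.956 0 0 0 0;-1 -0.803 -0.956 0 0 0 0;-1 -0.803 -0.956 0 0 0 0;-1 -0.803 -0.956 0 0 0 0;-1 -0.803 -0.956 0 0 0 0' >/dev/null
python3 -m inch '-1 -0.803 -0.956 0 0 0 0;-1 0 0 0 0 0 -0.05;-1 0 0 0 0 0 0;-1 0 0 0 0 0 0' >/dev/null
python3 -c "
from h import *
go(.5701,-.2476,.047,56.4)"
```

```text
t 16.88 pos [ 0.5708 -0.2464  0.2366] rot units [0.001 0.001 0.006] shift [-0.   -0.05  6.32] w 0.0256 q6 -1.45
```

```bash
python3 -m inch '-1 0 -0.05 0.8 0 0 0;-1 0 0 0.8 0 0 0;-1 0 0 0.8 0 0 0;-1 0 0 0.8 0 0 0;-1 0 0 0.8 0 0 0;-1 0 0 0.4 0 0 0;-1 0 0 0.3 0 0 0;-1 0 0 0 0 0 0'
python3 - <<'E'
from h import *
from station import camera
go(.5701,-.2476,.047,56.4)
c=camera('side');cv2.imwrite('pics/s3.png',cv2.resize(c['img'][110:260,220:370],(600,600)))
E
```

```text
time_s: 17.88
ee_pos: [0.5699, -0.2485, 0.0954]
eef_rot: [-3.142, -0.0, 2.556]
force: [0.4, 0.6, -0.2]
grip_width: 0.0258
grip_force: 20.0
t 17.88 pos [ 0.5699 -0.2485  0.0954] rot units [-0.    -0.001  0.007] shift [0.01 0.03 1.61] w 0.0258 q6 -1.46
```

View pics/s3.png

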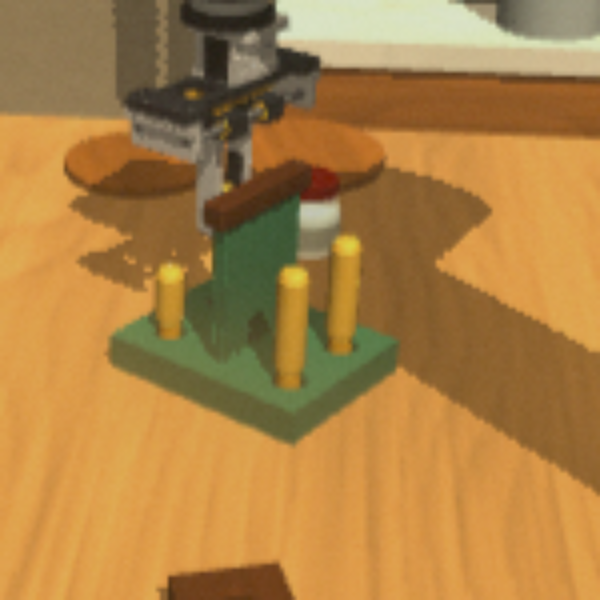

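The gripper, behind the bar at (228,190), is clear of it. The three seated handles stand at (170,300), (292,328) and (344,295). I lower the rest of the way.

```bash
python3 -m inch '-1 0 0.03 0.3 0 0 0;-1 0 0 0.3 0 0 0;-1 0 0 0.3 0 0 0;-1 0 0 0.3 0 0 0;-1 0 0 0.2 0 0 0;-1 0 0 0.15 0 0 0;-1 0 0 0.04 0 0 0;-1 0 0 0 0 0 0'
python3 -c "
from h import *
go(.5701,-.2476,.047,56.4)"
```

```text
time_s: 18.92
ee_pos: [0.5704, -0.2479, 0.0478]
eef_rot: [3.142, 0.0, 2.556]
force: [-0.4, -0.1, -1.0]
grip_width: 0.0259
grip_force: 20.0
t 18.93 pos [ 0.5704 -0.2479  0.0478] rot units [0.    0.001 0.006] shift [0.02 0.   0.03] w 0.0259 q6 -1.45
```

Now I release, retreat to z ≈ 0.21, and rotate 90° for the bar.

```bash
python3 -m inch '0.05 0 0 0 0 0 0;0.05 0 0 0 0 0 0;0.05 0 0 0 0 0 0;0.05 0 0 -0.5 0 0 0;0.05 0 0 -1 0 0 0;0.05 0 0 -1 0 0 0;0.05 0 0 -1 0 0 0;0.05 0 0 -1 0 0 0;0.05 0 0 -1 0 0 0;0.05 0 0 -0.4 0 0 0'
python3 -m inch '1 0 0 0 0 0 1;1 0 0 0 0 0 1;1 0 0 0 0 0 1;1 0 0 0 0 0 1;1 0 0 0 0 0 1;1 0 0 0 0 0 1;1 0 0 0 0 0 1;1 0 0 0 0 0 1;1 0 0 0 0 0 1;1 0 0 0 0 0 0' >/dev/null
python3 - <<'E'
from h import *
from station import camera
c=camera('top');W=cloud(c);Z=W[...,2];m=(abs(W[...,0]-.538)<.13)&(abs(W[...,1]+.183)<.13)
print('bar?',rect(W,m&(Z>.165)&(Z<.178)),'slab',rect(W,m&(Z>.024)&(Z<.035)))
go(.5384,-.1833,.142,-33.6)
c=dict(np.load('top0.npz'));W=cloud(c);Z=W[...,2];m=(abs(W[...,0]-.538)<.13)&(abs(W[...,1]+.183)<.13)
print('bar0',rect(W,m&(Z>.165)&(Z<.178)))
c=camera('side');cv2.imwrite('pics/s4.png',cv2.resize(c['img'][110:260,220:370],(600,600)))
E
```

```text
time_s: 20.18
ee_pos: [0.5707, -0.2481, 0.2274]
eef_rot: [3.141, 0.003, 2.556]
force: [0.4, -0.2, -0.6]
grip_width: 0.0493
grip_force: 0.0
bar? ((551.405517578125, -162.6079864501953), (70.65515899658203, 22.39199447631836), 55.50020217895508) slab ((552.8568115234375, -162.1448211669922), (98.736572265625, 190.93075561523438), 56.5515251159668)
t 21.48 pos [ 0.5702 -0.2478  0.2244] rot units [-0.003  0.     0.028] shift [ 1.22 -2.07  2.75] w 0.0941 q6 0.11
bar0 ((538.105712890625, -183.0789794921875), (119.29414367675781, 23.197904586791992), 56.438232421875)
```

View pics/s4.png

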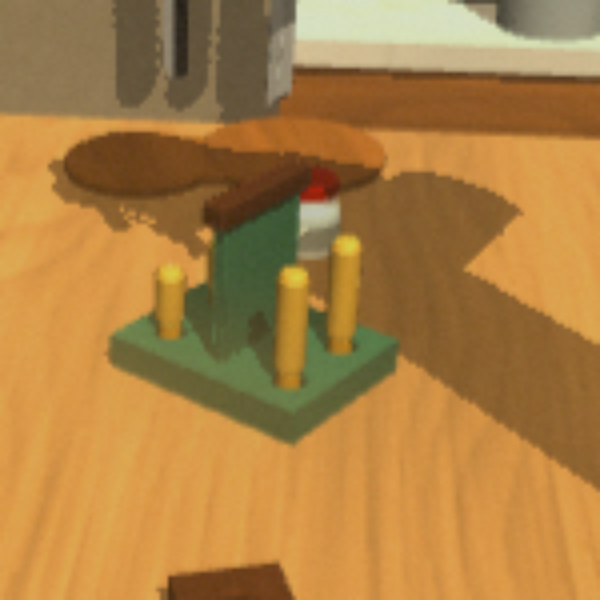

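The carrier has not moved. All four handles are in place; the short one just shows behind the board at (212,275). I go to the bar.

```bash
python3 -m inch '1 0.41 -0.69 0 0 0 0.03;1 0.41 -0.69 0 0 0 0;1 0.4 -0.69 0 0 0 0;1 0 0 0.5 0 0 0;1 0 0 0 0 0 0;1 0 0 0 0 0 0' >/dev/null
python3 -c "
from h import *
go(.5383,-.1832,.142,-33.6)"
```

```text
t 22.27 pos [ 0.5392 -0.1836  0.2094] rot units [-0.002  0.001 -0.023] shift [-0.   -0.03  2.25] w 0.0939 q6 0.2
```

```bash
python3 -m inch '1 0 -0.03 0.6 0 0 0;1 0 0 0.6 0 0 0;1 0 0 0.6 0 0 0;1 0 0 0.45 0 0 0;1 0 0 0 0 0 0' >/dev/null
python3 -m inch '-1 0 0 0 0 0 0;-1 0 0 0 0 0 0;-1 0 0 0 0 0 0;-1 0 0 0 0 0 0;-1 0 0 0 0 0 0;-1 0 0 0 0 0 0;-1 0 0 0 0 0 0;-1 0 0 0 0 0 0;-1 0 0 0 0 0 0;-1 0 0 0 0 0 0' 55
python3 - <<'E'
from h import *
from station import camera
c=camera('top');W=cloud(c);Z=W[...,2]
# short handle top near socket a2
m=(np.hypot(W[...,0]-.570,W[...,1]+.248)<.02)&(Z>.05)&(Z<.15)
print('short top',np.percentile(Z[m],95) if m.any() else None,m.sum())
m=(np.hypot(W[...,0]-.507,W[...,1]+.119)<.02)&(Z>.05)&(Z<.15)
print('long top',np.percentile(Z[m],95) if m.any() else None,m.sum())
E
```

```text
time_s: 24.15
ee_pos: [0.5381, -0.1824, 0.142]
eef_rot: [-3.141, 0.0, 0.98]
force: [-2.1, 1.9, -2.3]
grip_width: 0.0212
grip_force: 55.0
short top None 0
long top 0.13128437921548183 53
```

```bash
python3 -m inch '-1 0 0 -0.1 0 0 0;-1 0 0 -0.2 0 0 0;-1 0 0 -0.3 0 0 0;-1 0 0 -0.4 0 0 0;-1 0 0 -0.5 0 0 0;-1 0 0 -0.5 0 0 0;-1 0 0 -0.5 0 0 0;-1 0 0 -0.5 0 0 0;-1 0 0 -0.5 0 0 0;-1 0 0 -0.3 0 0 0' 60
python3 -m inch '-1 0 0 -0.2 0 0 0;-1 0 0 -0.1 0 0 0;-1 0 0 0 0 0 0;-1 0 0 0 0 0 0;-1 0 0 0 0 0 0;-1 0 0 0 0 0 0;-1 0 0 0 0 0 0;-1 0 0 0 0 0 0'
python3 - <<'E'
from h import *
from station import camera
c=camera('side');cv2.imwrite('pics/s5.png',cv2.resize(c['img'][60:260,180:380],(600,600)))
E
```

```text
time_s: 25.45
ee_pos: [0.5384, -0.1825, 0.2573]
eef_rot: [3.141, -0.0, 0.98]
force: [0.1, 0.5, -8.8]
grip_width: 0.0214
grip_force: 60.0
time_s: 26.45
ee_pos: [0.5383, -0.1825, 0.2651]
eef_rot: [3.142, 0.0, 0.98]
force: [0.2, 0.3, -7.1]
grip_width: 0.0212
grip_force: 60.0
```

View pics/s5.png

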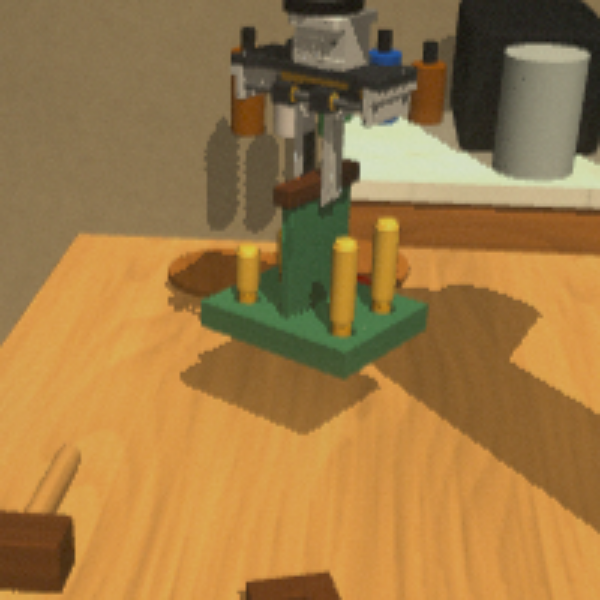

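The carrier at (315,310) is in the air, level, about 12 cm up. The visible handles are seated at (248,275), (343,288) and (385,265). I hand in.

```bash
python3 -c "
from station import ticket
print(ticket.hand_in())"
```

```text
the job is handed in; nothing more can be done
None
```

I handed in the job with both handles in their matching rows and the carrier held by its bar, level and about 12 cm up, at 26.5 s of the 69 s allowed; the last picture hid the short handle behind the board, and hand-in returned no verdict.

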